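# Complete the two-bottle control set and lift its carrier level by the bail

### The job

The two-bottle carrier standing in the steel drip tray still lacks its second control bottle: take the small brown bottle out of the divided bin, seat it fully down in the carrier's empty well and let go of it. With the load now balanced, swing the carrier's wire bail up by its black grip, lift the carrier out of the tray by that grip without tipping it, and finish while still holding it, level and still, over the tray about 10 cm up. Leave the yellow caps in the bin and the large bottle standing where they are.

Things in the scene. Friction and masses are not known exactly. Their poses are not given: they have to be found in the camera images.
- control_bottle: The small brown bottle to be loaded, upright in one compartment of the divided bin: 34 mm diameter, 62 mm tall, about 90 g; straight body up to about 41 mm, shoulder up to 51 mm, screw cap 22 mm diameter on top. Origin at the centre of its underside, z up. An identical bottle is already in the carrier.
- loaded_bottle: The identical small brown bottle (34 x 62 mm) that already stands in the carrier's filled well. Origin at the centre of its underside.
- carrier: Loose two-place bottle carrier, about 200 g, in the steel drip tray: block 112 (x) x 60 (y) x 26 mm tall, foot plate 118 x 64, two round wells 38 mm wide, 20 mm deep, at x = +31 (filled) and -31 mm (empty). Steel ears 14 mm wide, 85 mm tall at x = 0, y = +/-32.5 mm carry the bail. It hangs freely from the bail: level with both bottles, tilted with one. Origin: centre of underside, z up.
- empty_well (a point): Centre of the floor of the carrier's empty well, 6 mm above the carrier's underside and 20 mm below the well's mouth (2 mm chamfer).
- filled_well (a point): Centre of the floor of the well that already holds a bottle.
- bail_pivot (a point): Midpoint of the bail's pivot axis, 78 mm above the carrier's underside; the axis runs along the carrier's y.
- bail (a joint): Swing angle of the wire bail about the pivot, rad: 0 is upright, square to the carrier; positive leans to the carrier's +x (over the filled well). At the start it lies against its stop at 1.3 and falls back there when let go; it swings freely with little friction.
- bail_grip: Black cylindrical grip on the bail's cross wire, 14 mm diameter, 52 mm long, along the carrier's y; it rolls freely on the wire. Origin at its centre, 85 mm from the pivot axis; own y axis along its length (x and z turn as it rolls). The bail's steel wires are 4 mm thick, 37.5 mm either side of the middle.
- drip_tray: Shallow steel drip tray that does not move, 150 mm along its x, 96 mm along its y, rim 12 mm high, walls and floor 2 mm thick. Origin at the centre of its underside on the table. The carrier stands in it.
- parts_bin: Grey plastic divided bin that does not move, 172 mm along its x, 116 mm along its y, walls and dividers 24 mm high and 3 mm thick, floor 3 mm; two rows of three compartments of about 53 x 53 mm. Origin at the centre of its underside.
- tube_cap_0: Small loose yellow tube cap, 17 mm diameter, 20 mm tall, in a compartment of the bin; stays there. Origin at the centre of its underside.
- tube_cap_1: Another such cap in another compartment of the bin.
- tube_cap_2: Another such cap in another compartment of the bin.
- bottle_buffer: Large white bottle, 51 mm diameter, 98 mm tall, standing loose on the table near its far edge; too big for the wells, stays where it is. Origin at the centre of its underside.
There are look-alikes about, which are no part of the job. Leave any blue or red look-alike of the loaded_bottle alone.

How it is judged (in metres and radians):
On the way:
1. the second bottle stands fully down in the empty well and is let go, the carrier still standing in the tray (horizontal distance between control_bottle and empty_well below 0.006 m and z of control_bottle in the frame of carrier between 0.002 and 0.01 m and angle between the z axis of control_bottle and the z axis of carrier, either way round below 0.12 rad and contact force between the fingers and control_bottle below 0.1 N and height (world z) of carrier below 0.008 m and angle between carrier's own z axis and vertical below 0.05 rad), for 0.2 s.
At the end, for the whole second after the job is handed in: Bail grip held (over 2 N); carrier off the tray, underside over 60 mm above the table, within 100 mm of the tray centre, within 0.10 rad of level, under 0.03 m/s and 0.25 rad/s; both bottles down in their wells (within 6 mm of the centre, underside under 10 mm above the carrier's, 0.12 rad) (horizontal distance between control_bottle and empty_well below 0.006 m and z of control_bottle in the frame of carrier between 0.002 and 0.01 m and angle between the z axis of each of control_bottle, loaded_bottle and the z axis of carrier, either way round below 0.12 rad and horizontal distance between loaded_bottle and filled_well below 0.006 m and z of loaded_bottle in the frame of carrier between 0.002 and 0.01 m and height (world z) of carrier above 0.06 m and horizontal distance between carrier and drip_tray below 0.1 m and angle between carrier's own z axis and vertical below 0.1 rad and linear speed of carrier below 0.03 m/s and angular speed of carrier below 0.25 rad/s and contact force between the fingers and bail_grip above 2 N and contact force between carrier and drip_tray below 0.05 N); the arm keeps its last pose, push and grip.
It fails at once if the carrier is tipped more than 0.35 rad (angle between carrier's own z axis and vertical above 0.35 rad).
It fails at once if a yellow cap is moved more than 40 mm (distance of any of tube_cap_0, tube_cap_1, tube_cap_2 from where it was at the start of the episode above 0.04 m).
It fails at once if the large bottle is pushed more than 30 mm or knocked over (distance of bottle_buffer from where it was at the start of the episode above 0.03 m or angle between bottle_buffer's own z axis and vertical above 0.5 rad).
It also fails if it takes over 67 s, if anything falls off the work surface, if the arm or the gripper's body presses on something with over 40 N, if the wrist force passes 120 N, or if a joint passes its speed limit or range.

### The arm

A 6-joint arm with a two-finger parallel gripper is mounted at the origin on the work surface; the furniture and walls round the work are solid. World frame = base frame: x ahead of the robot, y to its left, z up, the work surface at z = 0. Lengths are in m, angles in degrees, forces in N, time in s.
With the tool pointing down it reaches from about 0.4 to 0.825 m from the base axis. Payload 7 kg.
Tool frame: the origin (TCP) lies midway between the tips of the shut fingers; the grasp point (between the pads) lies 19 mm behind it; z points along the fingers, y is the line along which they close (so a half turn about z gives the same grasp; the last joint's range is limited). The gripper opens to 88 mm and grips with 3 to 60 N. Pads are 19 mm wide; open, the fingers measure 130 mm over their backs; the gripper's body (78 mm by 193 mm) begins 47 mm behind the grasp point.
Start: joints at [-56.373, 20.546, 0.682, 0, -70.136, -16.507], TCP at [0.199, -0.645, 0.202] pointing down, gripper open.
Joint ranges: [-176.03, 176.03], [-82.01, 121.73], [-58.28, 71.71], [-173.87, 95.51], [-174.79, -0.11], [-173.66, 173.66]. Speed limits (degrees/s): [136.94, 136.94, 172.46, 180, 180, 180].

### API

Orientations are given as [roll, pitch, yaw] about the fixed x, y, z axes, in that order (R = Rz(yaw) Ry(pitch) Rx(roll)).
In Python, from plant import r gives the robot as it stands.
- The arm moves only by the tool drive_tool, never from a script. Its argument "commands" is a list of rows, each an object of numbers: "hand": the closure, from 0 (fully open) to 1 (shut); "tx", "ty", "tz": the shift along the world's x, y, z scaled (see below); "turn": the turn about the world's z scaled (see below). A call has 1 to 10 rows; each row is the pose to reach, as a shift and turn from the pose commanded when the call began; what a row does not reach only later rows make up. The controller multiplies each number of a shift by 0.6 m and each number of a turn by 90 degrees. A row lasts 1/10 s, in which the tool goes at most 50 mm and 8.59 degrees, less where a joint would pass 70% of its speed; a pose out of reach is approached as far as the arm can. A call with a number of a shift or a turn outside -1 to 1 is refused whole. A call with a gripper value outside its range is refused whole. The fingers move at their own pace and stop on an object; "grip_force" is the grip in N (left out, the last holds). Time passes only in rows, so rows that repeat a pose let the fingers close. It gives the time, the measured TCP pose, the force, the opening and the grip force at its end, in the units of the state.
- r.get_state(): the state, without advancing time (a new reading comes with each control period).
- r.capture(name): name is "scene" or "side" or "wrist"; returns a dict with "frame" (480x640x3 uint8, red, green, blue), "fx", "fy", "cx", "cy" (pixels), "D" ([k1, k2, p1, p2, k3] as OpenCV has them; the pictures are not rectified), "world_from_camera" (4x4, takes a point from camera to world coordinates); the wrist camera has in their place "T_tool_cam" (4x4, takes a point from camera to tool coordinates, whose origin is the TCP and whose axes are the flange's). Camera axes: x right, y down, z forward; pixel columns grow to the right and rows downward; lengths in m; the calibration is good to about 2 mm. A picture is of the moment at which its call begins: read the wrist's pose just before it. There is no depth.
- r.close_job(): hands the job in; it is judged then, once.
Trained networks look in the newest picture that a camera, given by its name, has taken for a name from the list of things; names that differ only in an ending like _2 or _b are one class to them, and where a whole thing is asked for, a point or a joint stands for the part that bears it (a point fixed in the world has none). Each returns a list of dicts, best first, with "score" (0 to 1); they miss things now and then, are a little off and sometimes report something else, mostly with a low value. They report only what shows in the picture. A call takes as long as a camera call. They do not tell look-alikes from the thing itself.
- r.trace(label, camera): "pixels" (480x640 bool, what is visible of it) and "extent" ([left, top, right, bottom] in pixels, round what is visible of it).
The state is a dict: "time_s": time; "joints": joint angles; "qd": joint speeds; "joint_torque": joint torques, N m; "tcp_pos": TCP position; "eef_rot": TCP orientation; "contact_force": force on the tool from outside, world axes, zero at the start; "moment": the same for the moment, N m; "gripper_width": finger opening in m; "gripper_force": force on a finger pad.
Only numpy, scipy, OpenCV 4.12 (cv2) and the standard library are available. Lean on these libraries where they do the work, as an engineer would, in place of code of your own. Each camera call takes 0.05 s, during which the arm holds its last target. There are 200 camera calls.

## Working session

There is one attempt and no reset: what is moved stays moved. The work goes in short steps, Python scripts to look and compute and a tool call to move; the robot and the scene stay as the last step left them, time stands still between calls to the robot, and variables do not carry over. Pictures are saved under pics/ and viewed, at most 10 in all, crops included, and the job is handed in when it is done.

Besides the shell and the picture viewer there is one more tool, called after "Call:" in YAML: its name, and indented under it one key for each argument. drive_tool: Moves the arm, as the interface text tells. Its arguments: {"type":"object","properties":{"commands":{"type":"array"},"grip_force":{"type":"number"}},"required":["commands"]}

```bash
ls; mkdir -p pics
cat > h.py <<'E'
import numpy as np, cv2, json
from plant import r
from scipy.spatial.transform import Rotation as R
def cap(n):
    s=r.get_state(); c=r.capture(n)
    K=np.array([[c['fx'],0,c['cx']],[0,c['fy'],c['cy']],[0,0,1]]);D=np.array(c['D'],float)
    if n=='wrist':
        T=np.eye(4);T[:3,:3]=R.from_euler('xyz',s['eef_rot'],degrees=True).as_matrix();T[:3,3]=s['tcp_pos']
        T=T@np.array(c['T_tool_cam'])
    else: T=np.array(c['world_from_camera'])
    return dict(f=c['frame'],K=K,D=D,T=T)
def save(c,name,box=None,scale=1):
    f=c['f']
    if box: f=f[box[1]:box[3],box[0]:box[2]]
    cv2.imwrite('pics/'+name,cv2.resize(f[:,:,::-1],None,fx=scale,fy=scale))
def ray(c,uv):
    p=cv2.undistortPoints(np.array([[uv]],float),c['K'],c['D'])[0,0]
    return c['T'][:3,3],c['T'][:3,:3]@np.array([p[0],p[1],1])
def onz(c,uv,z):
    o,d=ray(c,uv);return o+d*(z-o[2])/d[2]
def proj(c,P):
    W=np.linalg.inv(c['T']);P=np.atleast_2d(np.array(P,float))
    return cv2.projectPoints(P,cv2.Rodrigues(W[:3,:3])[0],W[:3,3],c['K'],c['D'])[0][:,0]
E
python3 - <<'E'
from h import *
print(r.get_state())
for n in ['scene','side']:
    c=cap(n); save(c,n+'0.png'); print(n,c['T'].round(3).tolist(),c['K'][0,0])
    for l in ['control_bottle','carrier','bail_grip','drip_tray','parts_bin','bottle_buffer','tube_cap_0']:
        print(l,[(round(d['score'],2),[int(x) for x in d['extent']]) for d in r.trace(l,n)])
E
```

```text
pics
{'time_s': 0.0, 'joints': array([-5.63722747e+01,  2.05930413e+01,  6.34188086e-01, -2.04663048e-02,
       -7.01344512e+01, -1.65045341e+01]), 'qd': array([0.06907121, 0.04488315, 0.01193074, 0.01983298, 0.02856162,
       0.06853642]), 'joint_torque': array([ 1.96751098e-03, -5.82718635e+01,  2.93060446e+01,  6.99743092e+00,
        6.93333917e-03, -1.54333497e-04]), 'tcp_pos': array([ 0.19853496, -0.64459898,  0.20060664]), 'eef_rot': array([ 1.79905074e+02, -8.06284803e-03, -1.62883772e+02]), 'contact_force': array([ 0.61113311,  0.40278695, -0.97324665]), 'moment': array([0.03692982, 0.01200687, 0.00170937]), 'gripper_force': 0.0, 'gripper_width': 0.08794336068098944}
scene [[-0.824, -0.338, 0.454, 0.184], [-0.566, 0.464, -0.682, 0.585], [0.019, -0.819, -0.573, 0.629], [0.0, 0.0, 0.0, 1.0]] 509.73140444026376
control_bottle [(0.59, [347, 231, 367, 262]), (0.47, [237, 226, 263, 274])]
carrier [(0.73, [254, 272, 352, 376])]
bail_grip [(0.54, [263, 306, 367, 387]), (0.5, [261, 268, 287, 291])]
drip_tray [(0.81, [261, 305, 366, 387])]
parts_bin [(0.8, [314, 240, 409, 311])]
bottle_buffer []
tube_cap_0 [(0.63, [258, 269, 350, 374]), (0.45, [375, 284, 382, 296])]
side [[0.987, -0.07, 0.146, 0.454], [-0.16, -0.553, 0.818, -0.753], [0.023, -0.83, -0.557, 0.638], [0.0, 0.0, 0.0, 1.0]] 599.069801285566
control_bottle [(0.92, [319, 329, 343, 364])]
carrier [(0.67, [232, 202, 319, 275])]
bail_grip [(0.48, [307, 201, 317, 222]), (0.24, [325, 319, 337, 325])]
drip_tray [(0.84, [223, 241, 312, 282])]
parts_bin [(0.6, [231, 308, 352, 380])]
bottle_buffer [(0.94, [383, 240, 422, 300])]
tube_cap_0 [(0.7, [251, 317, 263, 332]), (0.65, [291, 318, 302, 333]), (0.46, [326, 319, 336, 324])]
```

View pics/scene0.png

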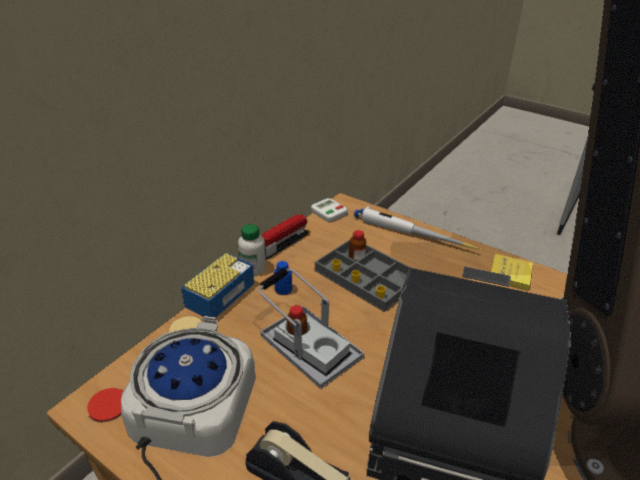

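View pics/side0.png

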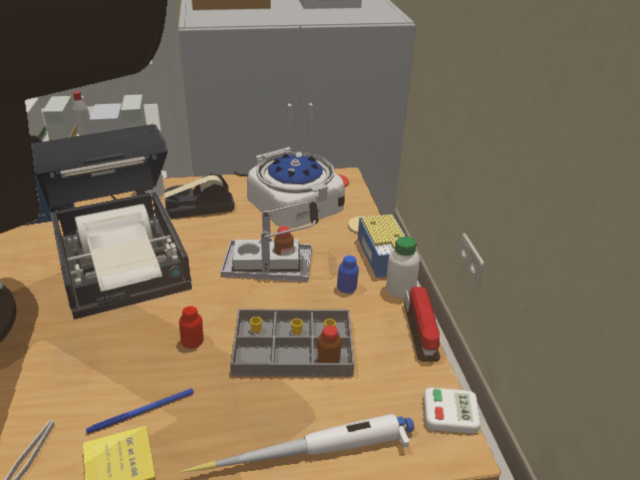

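Side view: the control bottle is brown with a red cap, in the bin at (330,345). The things it could be mistaken for are the red bottle (191,328), the blue bottle (348,275) and the loaded bottle (285,243). The carrier is at (268,255), with its empty well on the left at (248,250) and the bail leaning right to the grip at (313,212).

Run:
```python
from h import *
c=cap('side'); save(c,'crop1.png',(200,190,380,390),3)
def rect(l,z):
    d=r.trace(l,'side')[0]; m=d['pixels'].astype(np.uint8)
    k=max(cv2.findContours(m,0,2)[0],key=cv2.contourArea)[:,0]
    P=np.array([onz(c,p,z)[:2] for p in k.astype(float)],np.float32)
    print(l,cv2.minAreaRect(P*1000))
rect('drip_tray',.012); rect('parts_bin',.024)
e=r.trace('control_bottle','side')[0]['extent'];print('bottle top',onz(c,((e[0]+e[2])/2,e[1]+5),.065))
e=r.trace('bail_grip','side')[0]['extent'];print('grip',onz(c,((e[0]+e[2])/2,(e[1]+e[3])/2),.103))
print('wells', onz(c,(248,248),.028),onz(c,(284,232),.07))
print('blue',onz(c,(348,289),.0),'buf',onz(c,(402,294),0))
```

```text
drip_tray ((521.3021850585938, 91.6109390258789), (110.06620788574219, 150.5345001220703), 77.24018096923828)
parts_bin ((538.2589111328125, -125.07218933105469), (136.94757080078125, 171.50216674804688), 82.0336685180664)
bottle top [0.61165823 0.16772184 0.065     ]
grip [0.60032381 0.09469267 0.103     ]
wells [0.48993547 0.10861067 0.028     ] [0.55120997 0.08843231 0.07      ]
blue [0.64936859 0.00790513 0.        ] buf [ 0.73616949 -0.01694397  0.        ]
```

View pics/crop1.png

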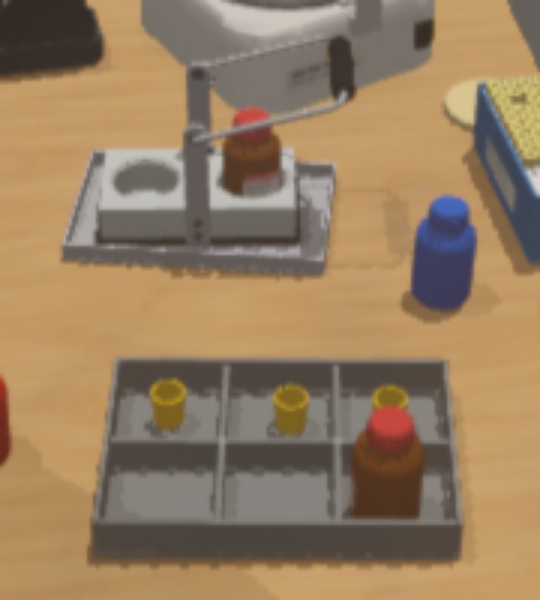

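The crop confirms it: the brown bottle with the red cap is in the bin's near-right compartment, cap top at about (330,328) full-frame. One cap is behind it, and the blue bottle is clear of the path.

Run:
```python
from h import *
c=cap('side'); r.capture('side')
for d in r.trace('control_bottle','side'): print(d['score'],d['extent'])
print(onz(c,(330,330),.063),onz(c,(329,361),.005))
c=cap('wrist'); print(r.get_state()['tcp_pos'],(c['T'][:3,3]-r.get_state()['tcp_pos']),c['T'][:3,2],c['K'][0,0])
```

```text
0.6 [318.5, 329.1, 340.8, 364.2]
[ 0.58673849 -0.15186236  0.063     ] [ 0.58702203 -0.15446881  0.005     ]
[ 0.19869229 -0.64506948  0.20155339] [-0.06518562 -0.02073695  0.18362766] [ 0.24646819  0.07545218 -0.96620929] 330.76360377552663
```

Call:
drive_tool:
  commands:
    - {"tx": 0.647, "ty": 0.82, "turn": -0.344, "hand": 0}
    - {"tx": 0.647, "ty": 0.82, "turn": -0.344, "hand": 0}
    - {"tx": 0.647, "ty": 0.82, "turn": -0.344, "hand": 0}
    - {"tx": 0.647, "ty": 0.82, "turn": -0.344, "hand": 0}
    - {"tx": 0.647, "ty": 0.82, "turn": -0.344, "hand": 0}
    - {"tx": 0.647, "ty": 0.82, "turn": -0.344, "hand": 0}
    - {"tx": 0.647, "ty": 0.82, "turn": -0.344, "hand": 0}
    - {"tx": 0.647, "ty": 0.82, "turn": -0.344, "hand": 0}
    - {"tx": 0.647, "ty": 0.82, "turn": -0.344, "hand": 0}
    - {"tx": 0.647, "ty": 0.82, "turn": -0.344, "hand": 0}

```text
invalid input
```

Call:
drive_tool:
  commands:
    - {"hand": 0, "tx": 0.647, "ty": 0.82, "tz": 0, "turn": -0.344}
    - {"hand": 0, "tx": 0.647, "ty": 0.82, "tz": 0, "turn": -0.344}
    - {"hand": 0, "tx": 0.647, "ty": 0.82, "tz": 0, "turn": -0.344}
    - {"hand": 0, "tx": 0.647, "ty": 0.82, "tz": 0, "turn": -0.344}
    - {"hand": 0, "tx": 0.647, "ty": 0.82, "tz": 0, "turn": -0.344}
    - {"hand": 0, "tx": 0.647, "ty": 0.82, "tz": 0, "turn": -0.344}
    - {"hand": 0, "tx": 0.647, "ty": 0.82, "tz": 0, "turn": -0.344}
    - {"hand": 0, "tx": 0.647, "ty": 0.82, "tz": 0, "turn": -0.344}
    - {"hand": 0, "tx": 0.647, "ty": 0.82, "tz": 0, "turn": -0.344}
    - {"hand": 0, "tx": 0.647, "ty": 0.82, "tz": 0, "turn": -0.344}
  grip_force: 20

```text
time_s: 2.25
tcp_pos: [0.5053, -0.2561, 0.2021]
eef_rot: [-180.0, 0.1, 166.2]
contact_force: [0.3, -0.5, 1.1]
gripper_width: 0.0879
gripper_force: 0.0
```

Call:
drive_tool:
  commands:
    - {"hand": 0, "tx": 0.13, "ty": 0.165, "tz": 0, "turn": 0}
    - {"hand": 0, "tx": 0.13, "ty": 0.165, "tz": 0, "turn": 0}
    - {"hand": 0, "tx": 0.13, "ty": 0.165, "tz": 0, "turn": 0}
    - {"hand": 0, "tx": 0.13, "ty": 0.165, "tz": 0, "turn": 0}
    - {"hand": 0, "tx": 0.13, "ty": 0.165, "tz": 0, "turn": 0}
  grip_force: 20

```text
time_s: 2.75
tcp_pos: [0.5824, -0.1583, 0.2013]
eef_rot: [-180.0, -0.0, 166.2]
contact_force: [-0.7, -0.7, 0.2]
gripper_width: 0.0875
gripper_force: 0.0
```

Run:
```python
from h import *
c=cap('wrist'); save(c,'w1.png'); np.save('w1.npy',c,allow_pickle=True); print(r.get_state()['tcp_pos'],r.get_state()['eef_rot'])
for l in ['control_bottle','carrier','empty_well','drip_tray','parts_bin','bail_grip']:
    print(l,[(round(d['score'],2),[int(x) for x in d['extent']]) for d in r.trace(l,'wrist')])
print(proj(c,[[.587,-.153,.065],[.587,-.153,.003],[.49,.1086,.028]]))
```

```text
[ 0.5819795  -0.15896492  0.20145886] [-1.79991264e+02 -2.14950017e-02  1.66182591e+02]
control_bottle [(0.89, [317, 190, 341, 230]), (0.32, [513, 19, 638, 191])]
carrier [(0.87, [513, 18, 640, 185])]
empty_well [(0.83, [513, 18, 639, 189])]
drip_tray [(0.79, [489, 6, 613, 166]), (0.61, [514, 19, 638, 189])]
parts_bin [(0.88, [291, 66, 410, 242])]
bail_grip [(0.82, [583, 165, 639, 187]), (0.72, [516, 18, 638, 187])]
[[327.7448722  219.88671067]
 [326.77451747 208.35785605]
 [566.73560827  53.45985439]]
```

View pics/w1.png

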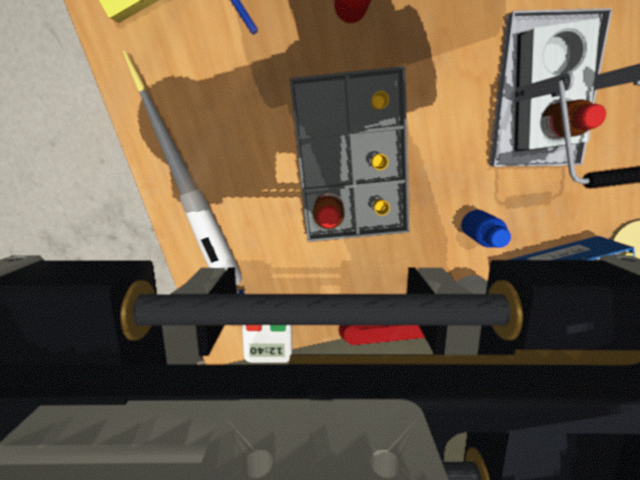

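The wrist view looks down with +x toward the bottom and +y to the right. The bottle cap is at about (328,213), the empty well at (563,50) and the grip at (610,178).

Run:
```python
from h import *
c=np.load('w1.npy',allow_pickle=True).item(); f=c['f'];b=f[185:235,310:350].astype(int)
hsv=cv2.cvtColor(f,cv2.COLOR_RGB2HSV)
for y in range(188,236,3): print(y,[tuple(f[y,x]) and '%d,%d,%d'%tuple(f[y,x]) for x in range(314,346,4)])
save(c,'w1c.png',(490,0,640,200),3.9/1.0 if 0 else 3)
```

```text
188 ['59,62,60', '66,64,64', '65,67,66', '73,75,69', '55,58,56', '58,60,59', '61,60,59', '93,94,91']
191 ['68,70,67', '61,65,64', '57,58,57', '51,51,48', '55,54,53', '54,56,54', '54,56,56', '132,133,135']
194 ['69,70,70', '64,66,66', '74,59,49', '102,88,84', '94,83,80', '82,81,75', '52,53,51', '127,132,126']
197 ['77,79,75', '45,32,21', '62,33,30', '51,21,11', '47,17,5', '54,32,30', '80,74,69', '128,130,128']
200 ['71,74,69', '49,23,8', '55,20,3', '64,30,11', '61,27,10', '54,25,4', '46,27,17', '112,105,104']
203 ['65,59,57', '57,25,6', '62,29,10', '63,31,5', '70,38,13', '63,33,9', '46,23,6', '70,56,52']
206 ['53,36,28', '70,37,20', '71,27,10', '85,17,15', '81,18,20', '72,27,11', '59,28,7', '51,38,30']
209 ['59,31,16', '68,29,11', '106,25,24', '127,25,25', '124,23,22', '103,22,20', '60,26,5', '50,27,19']
212 ['59,30,12', '86,30,25', '131,29,29', '136,31,30', '134,30,32', '131,31,33', '80,23,15', '47,19,10']
215 ['58,28,14', '102,26,27', '134,30,27', '131,27,28', '138,32,36', '127,24,21', '96,25,22', '50,26,14']
218 ['79,52,39', '105,25,24', '134,31,27', '134,29,31', '137,33,33', '134,31,32', '98,18,13', '97,54,34']
221 ['102,97,90', '92,31,20', '133,31,33', '132,27,28', '126,28,24', '132,29,28', '105,37,22', '103,86,79']
224 ['121,125,124', '87,55,40', '176,39,39', '217,47,46', '169,40,37', '194,48,43', '104,58,33', '125,128,126']
227 ['134,136,133', '121,124,122', '99,68,58', '169,45,38', '178,49,42', '109,64,51', '136,142,134', '130,134,129']
230 ['134,135,134', '107,108,108', '109,114,111', '101,103,97', '68,70,69', '73,79,75', '95,98,98', '64,69,64']
233 ['63,69,66', '69,70,70', '91,91,92', '79,80,81', '50,52,53', '55,59,56', '56,58,53', '45,42,41']
```

View pics/w1c.png

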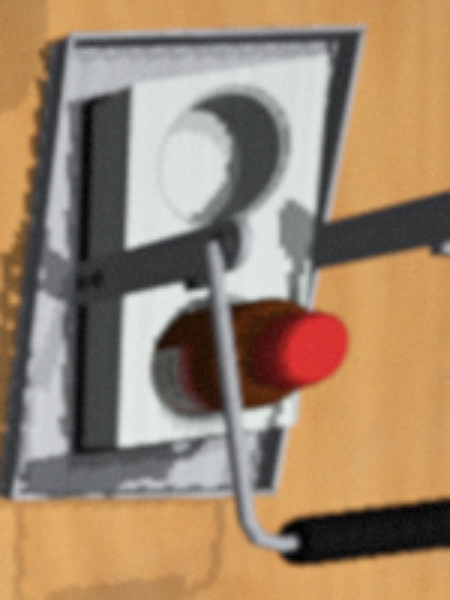

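Run:
```python
from h import *
c=np.load('w1.npy',allow_pickle=True).item()
b=onz(c,(328,218.3),.065);print(b); s=r.get_state(); print((b-s['tcp_pos'])/.6,s['tcp_pos'], (0.029-s['tcp_pos'][2])/.6)
w=lambda p,z:onz(c,(p[0]/3+490,p[1]/3),z)
print('well',w((224,155),.028),'grip near end',w((295,542),.103))
q=[w(p,.028) for p in [(130,86),(118,446),(325,55),(296,424)]];print(np.round(q,4))
print(np.degrees(np.arctan2(q[0][1]-q[1][1],q[0][0]-q[1][0])),np.degrees(np.arctan2(q[3][1]-q[1][1],q[3][0]-q[1][0])))
t=[w(p,.012) for p in [(68,35),(365,28),(272,495),(5,497)]];print(np.round(t,4))
print(proj(c,[s['tcp_pos']]))
```

```text
[ 0.58549774 -0.15238058  0.065     ]
[ 0.00599959  0.01214932 -0.22803441] [ 0.58189799 -0.15967017  0.20182064] -0.2880344062588489
well [0.48792736 0.10675266 0.028     ] grip near end [0.59792389 0.06868332 0.103     ]
[[0.4607 0.079  0.028 ]
 [0.5714 0.067  0.028 ]
 [0.4669 0.1384 0.028 ]
 [0.5786 0.1264 0.028 ]]
173.80528696453467 83.03672546913782
[[0.4383 0.0704 0.012 ]
 [0.46   0.1636 0.012 ]
 [0.6049 0.1292 0.012 ]
 [0.5822 0.035  0.012 ]]
[[318.95852868 264.96983134]]
```

Call:
drive_tool:
  commands:
    - {"hand": 0, "tx": 0.006, "ty": 0.0115, "tz": 0, "turn": 0}
    - {"hand": 0, "tx": 0.006, "ty": 0.0115, "tz": -0.08, "turn": 0}
    - {"hand": 0, "tx": 0.006, "ty": 0.0115, "tz": -0.15, "turn": 0}
    - {"hand": 0, "tx": 0.006, "ty": 0.0115, "tz": -0.21, "turn": 0}
    - {"hand": 0, "tx": 0.006, "ty": 0.0115, "tz": -0.26, "turn": 0}
    - {"hand": 0, "tx": 0.006, "ty": 0.0115, "tz": -0.287, "turn": 0}
    - {"hand": 0, "tx": 0.006, "ty": 0.0115, "tz": -0.287, "turn": 0}
    - {"hand": 0, "tx": 0.006, "ty": 0.0115, "tz": -0.287, "turn": 0}
    - {"hand": 0, "tx": 0.006, "ty": 0.0115, "tz": -0.287, "turn": 0}
  grip_force: 15

```text
time_s: 4.0
tcp_pos: [0.587, -0.152, 0.0308]
eef_rot: [180.0, 0.1, 166.2]
contact_force: [0.8, -0.8, 0.1]
gripper_width: 0.0876
gripper_force: 0.0
```

Call:
drive_tool:
  commands:
    - {"hand": 1, "tx": 0, "ty": 0, "tz": 0, "turn": 0}
    - {"hand": 1, "tx": 0, "ty": 0, "tz": 0, "turn": 0}
    - {"hand": 1, "tx": 0, "ty": 0, "tz": 0, "turn": 0}
    - {"hand": 1, "tx": 0, "ty": 0, "tz": 0, "turn": 0}
    - {"hand": 1, "tx": 0, "ty": 0, "tz": 0, "turn": 0}
    - {"hand": 1, "tx": 0, "ty": 0, "tz": 0, "turn": 0}
    - {"hand": 1, "tx": 0, "ty": 0, "tz": 0, "turn": 0}
    - {"hand": 1, "tx": 0, "ty": 0, "tz": 0, "turn": 0}
    - {"hand": 1, "tx": 0, "ty": 0, "tz": 0, "turn": 0}
    - {"hand": 1, "tx": 0, "ty": 0, "tz": 0, "turn": 0}
  grip_force: 15

```text
time_s: 5.0
tcp_pos: [0.5859, -0.152, 0.0293]
eef_rot: [-180.0, -0.0, 166.2]
contact_force: [0.6, -0.9, 0.7]
gripper_width: 0.0213
gripper_force: 15.0
```

The 21 mm width doesn't match the 34 mm body, so I'm looking before lifting.

Run:
```python
from h import *
c=cap('side'); s2=cap('wrist')
a=cv2.resize(c['f'][290:390,270:380],(400,364)); b=cv2.resize(s2['f'][100:400,170:500],(400,364))
cv2.imwrite('pics/g1.png',np.hstack([a,b])[:,:,::-1])
```

```text
(no output)
```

View pics/g1.png

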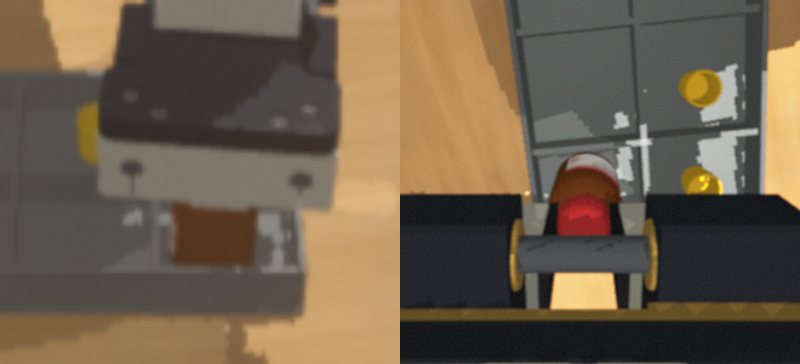

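Run:
```python
from h import *
c=cap('wrist');s=r.get_state()
print(onz(c,(322.6,268),.065),s['tcp_pos'],s['gripper_width'],s['gripper_force'],s['contact_force'])
print([(d['score'],d['extent']) for d in r.trace('control_bottle','wrist')])
t=s['tcp_pos']
print(proj(c,[t,t+[0,0,.019],[t[0],t[1],.065]]), proj(c,[[t[0]+d,t[1],.065] for d in (-.011,.011,-.02,-.03)]))
print(proj(c,[[t[0]+d,t[1],.044] for d in (-.017,-.03,-.04)]))
save(c,'g2.png',(250,170,400,340),4)
```

```text
[ 0.57464471 -0.14867592  0.065     ] [ 0.58579556 -0.1520202   0.0293249 ] 0.021669118077609215 14.98636543750763 [ 0.19256533 -0.57899814  0.02822114]
[(0.62, [293.2, 224.8, 349.9, 297.5])]
[[321.38976488 264.81167861]
 [321.38608942 277.2477589 ]
 [321.38217835 290.50930593]] [[315.86708597 269.86290841]
 [326.71369179 310.4732044 ]
 [311.21039591 252.43393768]
 [305.8752933  232.47020519]]
[[313.77135894 245.30005998]
 [307.69518128 222.25124594]
 [302.86211157 203.92107744]]
```

View pics/g2.png

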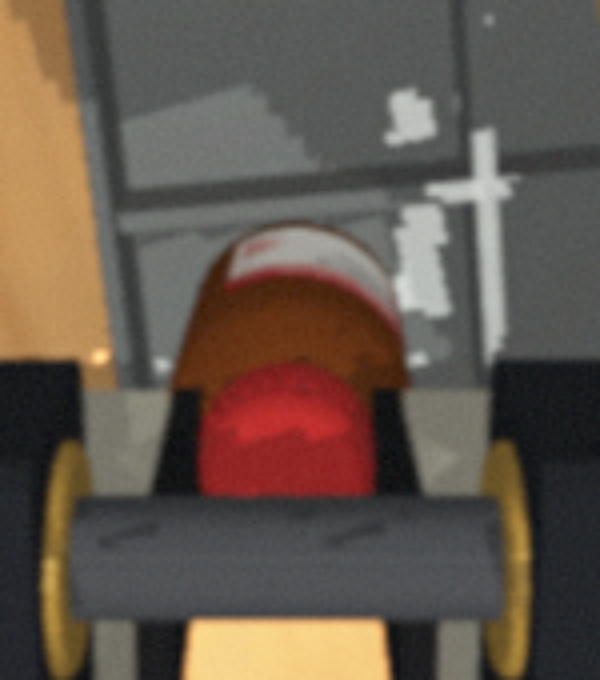

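The cap is centred between the pads and the grip is firm, so I'll lift and inspect it.

Call:
drive_tool:
  commands:
    - {"hand": 1, "tx": 0, "ty": 0, "tz": 0.02, "turn": 0}
    - {"hand": 1, "tx": 0, "ty": 0, "tz": 0.05, "turn": 0}
    - {"hand": 1, "tx": 0, "ty": 0, "tz": 0.1, "turn": 0}
    - {"hand": 1, "tx": 0, "ty": 0, "tz": 0.16, "turn": 0}
    - {"hand": 1, "tx": 0, "ty": 0, "tz": 0.22, "turn": 0}
    - {"hand": 1, "tx": 0, "ty": 0, "tz": 0.25, "turn": 0}
    - {"hand": 1, "tx": 0, "ty": 0, "tz": 0.25, "turn": 0}
    - {"hand": 1, "tx": 0, "ty": 0, "tz": 0.25, "turn": 0}
  grip_force: 20

```text
time_s: 6.0
tcp_pos: [0.5857, -0.1519, 0.1799]
eef_rot: [180.0, 0.0, 166.1]
contact_force: [-0.3, 0.4, -1.9]
gripper_width: 0.0214
gripper_force: 20.0
```

Run:
```python
from h import *
c=cap('side'); s=r.get_state(); t=s['tcp_pos'];print(t,s['gripper_width'],s['gripper_force'])
print([(round(d['score'],2),d['extent']) for d in r.trace('control_bottle','side')])
print(proj(c,[t,t+[0,0,.019]]))
w=cap('wrist')
a=cv2.resize(c['f'][200:380,240:420],(400,400)); b=cv2.resize(w['f'][170:340,235:405],(400,400))
cv2.imwrite('pics/g3.png',np.hstack([a,b])[:,:,::-1])
```

```text
[ 0.58516255 -0.15186434  0.17893309] 0.021100316421891408 19.972008168697357
[(0.59, [319.9, 250.5, 347.2, 287.4]), (0.25, [230.8, 204.6, 302.2, 271.7])]
[[332.20587907 263.14070433]
 [332.80383075 251.06834616]]
```

View pics/g3.png

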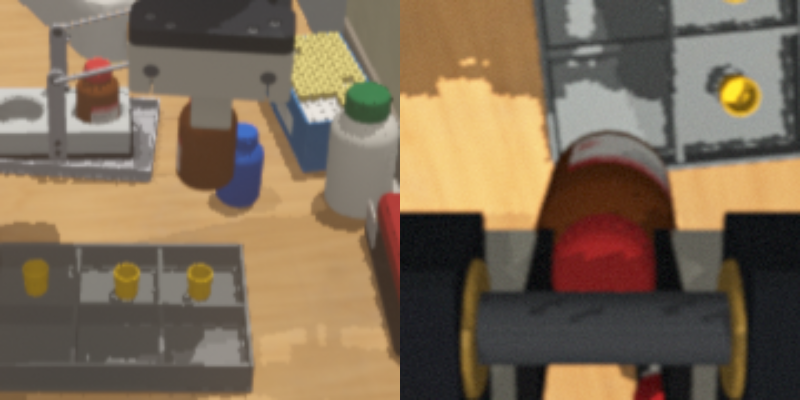

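The bottle came up upright, held around cap and neck. Next I measure its base relative to the TCP, and fit the carrier pose.

Run:
```python
from h import *
from scipy.optimize import least_squares
c=cap('side');t=r.get_state()['tcp_pos']
d=r.trace('control_bottle','side')[0]; m=d['pixels']; print(d['extent'],d['score'])
for dz in (-.02,-.0263,-.03,-.035,-.04):
    a=np.linspace(0,6.28,60); C=np.c_[t[0]+.017*np.cos(a),t[1]+.017*np.sin(a),0*a+t[2]+dz]; p=proj(c,C)
    print(dz,'side ring',p.min(0).round(1),p.max(0).round(1))
f=c['f']
for y in range(272,292,2): print(y,[tuple(int(v) for v in f[y,x]) for x in (328,334)])
w=cap('wrist')
for dz in (-.02,-.0263,-.035):
    C=np.c_[t[0]+.017*np.cos(a),t[1]+.017*np.sin(a),0*a+t[2]+dz]; p=proj(w,C)
    print(dz,'wrist ring',p.min(0).round(1),p.max(0).round(1))
print([(q['score'],q['extent']) for q in r.trace('control_bottle','wrist')])
```

```text
[320.6, 256.6, 345.2, 284.2] 0.57
-0.02 side ring [318.5 268.1] [344.6 284.2]
-0.0263 side ring [318.3 271.9] [344.4 288.1]
-0.03 side ring [318.3 274.1] [344.3 290.3]
-0.035 side ring [318.2 277. ] [344.1 293.3]
-0.04 side ring [318.1 280. ] [343.9 296.3]
272 [(86, 57, 37), (86, 56, 36)]
274 [(85, 56, 36), (85, 56, 35)]
276 [(85, 56, 36), (85, 55, 35)]
278 [(85, 55, 35), (84, 55, 35)]
280 [(84, 56, 36), (84, 55, 35)]
282 [(83, 55, 35), (84, 55, 35)]
284 [(84, 56, 36), (84, 56, 36)]
286 [(135, 101, 65), (111, 78, 50)]
288 [(206, 167, 115), (155, 122, 83)]
290 [(203, 162, 109), (149, 115, 75)]
-0.02 wrist ring [295.2 228.5] [347.7 278.3]
-0.0263 wrist ring [296.  226.1] [347.  274.7]
-0.035 wrist ring [296.9 223.1] [346.  270.1]
[(0.67, [293.0, 225.6, 354.0, 296.4]), (0.25, [493.5, 0.0, 627.8, 168.5])]
```

Call:
drive_tool:
  commands:
    - {"hand": 1, "tx": -0.025, "ty": 0.43, "tz": 0, "turn": 0.08}
    - {"hand": 1, "tx": -0.025, "ty": 0.43, "tz": 0, "turn": 0.08}
    - {"hand": 1, "tx": -0.025, "ty": 0.43, "tz": 0, "turn": 0.08}
    - {"hand": 1, "tx": -0.025, "ty": 0.43, "tz": 0, "turn": 0.08}
    - {"hand": 1, "tx": -0.025, "ty": 0.43, "tz": 0, "turn": 0.08}
    - {"hand": 1, "tx": -0.025, "ty": 0.43, "tz": 0, "turn": 0.08}
    - {"hand": 1, "tx": -0.025, "ty": 0.43, "tz": 0, "turn": 0.08}
    - {"hand": 1, "tx": -0.025, "ty": 0.43, "tz": 0, "turn": 0.08}
    - {"hand": 1, "tx": -0.025, "ty": 0.43, "tz": 0, "turn": 0.08}
  grip_force: 20

```text
time_s: 7.25
tcp_pos: [0.5708, 0.1049, 0.1792]
eef_rot: [-180.0, -0.0, 173.3]
contact_force: [0.5, -0.7, -0.9]
gripper_width: 0.0213
gripper_force: 20.0
```

Run:
```python
from h import *
s=r.get_state();print(s['tcp_pos'],s['eef_rot'],s['gripper_width'])
w=cap('wrist'); np.save('w2.npy',w,allow_pickle=True)
print(proj(w,[[.4886,.1062,.028],[.5194,.1027,.028]]))
save(w,'w2.png',(210,20,450,220),3.3)
```

```text
[0.57084118 0.10490044 0.17919856] [-1.79981859e+02 -2.08986008e-02  1.73293912e+02] 0.02133692640902444
[[313.01939488 130.58602973]
 [313.34920505 163.36210807]]
```

View pics/w2.png

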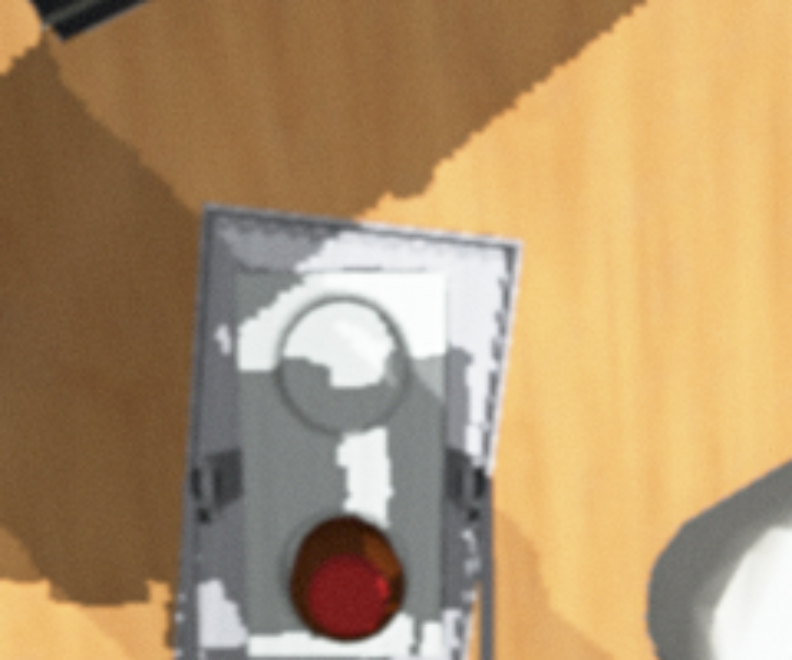

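The well mouth is centred at about (314,130) full-frame and the block edges line up with the tool, so yaw is fine. Next is the well, stopping just above its mouth.

Call:
drive_tool:
  commands:
    - {"hand": 1, "tx": -0.0695, "ty": 0.0035, "tz": 0, "turn": 0}
    - {"hand": 1, "tx": -0.1377, "ty": 0.0035, "tz": 0, "turn": 0}
    - {"hand": 1, "tx": -0.1377, "ty": 0.0035, "tz": 0, "turn": 0}
    - {"hand": 1, "tx": -0.1377, "ty": 0.0035, "tz": -0.07, "turn": 0}
    - {"hand": 1, "tx": -0.1377, "ty": 0.0035, "tz": -0.14, "turn": 0}
    - {"hand": 1, "tx": -0.1377, "ty": 0.0035, "tz": -0.185, "turn": 0}
    - {"hand": 1, "tx": -0.1377, "ty": 0.0035, "tz": -0.198, "turn": 0}
    - {"hand": 1, "tx": -0.1377, "ty": 0.0035, "tz": -0.198, "turn": 0}
    - {"hand": 1, "tx": -0.1377, "ty": 0.0035, "tz": -0.198, "turn": 0}
  grip_force: 20

```text
time_s: 8.2
tcp_pos: [0.4894, 0.1082, 0.0619]
eef_rot: [180.0, 0.1, 173.3]
contact_force: [1.4, 0.4, -0.2]
gripper_width: 0.021
gripper_force: 20.0
```

Run:
```python
from h import *
s=r.get_state();t=s['tcp_pos'];print(t,s['gripper_width'],s['contact_force'])
c=cap('side');w=cap('wrist')
a=cv2.resize(c['f'][190:290,210:310],(400,400)); b=cv2.resize(w['f'][150:320,235:405],(400,400))
cv2.imwrite('pics/g4.png',np.hstack([a,b])[:,:,::-1])
```

```text
[0.48943739 0.10820243 0.06187877] 0.02095515350203225 [ 1.35424571  0.38772029 -0.23477567]
```

View pics/g4.png

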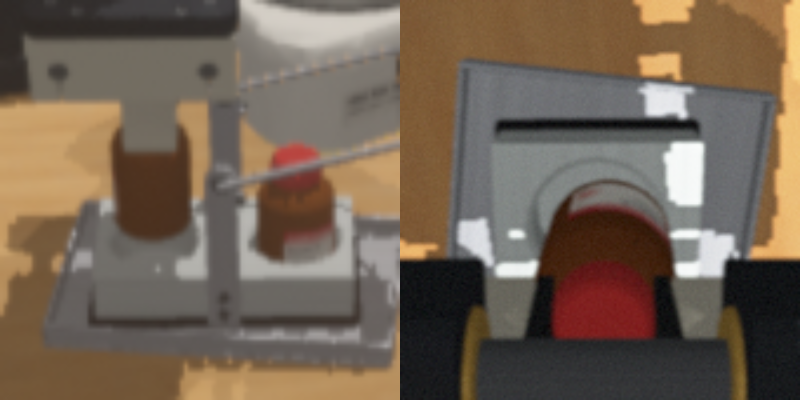

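The bottle is centred over the well, its base about 1 cm above the block, so I'm lowering it slowly.

Call:
drive_tool:
  commands:
    - {"hand": 1, "tx": -0.001, "ty": -0.001, "tz": -0.01, "turn": 0}
    - {"hand": 1, "tx": -0.001, "ty": -0.001, "tz": -0.018, "turn": 0}
    - {"hand": 1, "tx": -0.001, "ty": -0.001, "tz": -0.024, "turn": 0}
    - {"hand": 1, "tx": -0.001, "ty": -0.001, "tz": -0.03, "turn": 0}
    - {"hand": 1, "tx": -0.001, "ty": -0.001, "tz": -0.035, "turn": 0}
    - {"hand": 1, "tx": -0.001, "ty": -0.001, "tz": -0.035, "turn": 0}
    - {"hand": 1, "tx": -0.001, "ty": -0.001, "tz": -0.035, "turn": 0}
  grip_force: 20

```text
time_s: 9.0
tcp_pos: [0.4875, 0.1074, 0.0394]
eef_rot: [-180.0, -0.0, 173.4]
contact_force: [0.0, -0.8, -0.9]
gripper_width: 0.0209
gripper_force: 20.0
```

No contact force, so it has entered the well freely. I'll continue down to the floor.

Call:
drive_tool:
  commands:
    - {"hand": 1, "tx": 0.0005, "ty": 0, "tz": -0.004, "turn": 0}
    - {"hand": 1, "tx": 0.0005, "ty": 0, "tz": -0.008, "turn": 0}
    - {"hand": 1, "tx": 0.0005, "ty": 0, "tz": -0.008, "turn": 0}
    - {"hand": 1, "tx": 0.0005, "ty": 0, "tz": -0.008, "turn": 0}
  grip_force: 20

```text
time_s: 9.4
tcp_pos: [0.4879, 0.1075, 0.0347]
eef_rot: [-180.0, -0.0, 173.4]
contact_force: [0.0, 0.5, -1.4]
gripper_width: 0.0211
gripper_force: 20.0
```

Call:
drive_tool:
  commands:
    - {"hand": 1, "tx": 0, "ty": 0, "tz": -0.0025, "turn": 0}
    - {"hand": 1, "tx": 0, "ty": 0, "tz": -0.0045, "turn": 0}
    - {"hand": 1, "tx": 0, "ty": 0, "tz": -0.0045, "turn": 0}
    - {"hand": 1, "tx": 0, "ty": 0, "tz": -0.0045, "turn": 0}
  grip_force: 20

```text
time_s: 9.8
tcp_pos: [0.4898, 0.1078, 0.0341]
eef_rot: [179.9, 0.2, 173.4]
contact_force: [-1.1, -3.0, 15.8]
gripper_width: 0.0212
gripper_force: 20.0
```

It touched down at TCP z = 0.034, which is exactly the seated height (0.008 + 0.026). Releasing and rising.

Call:
drive_tool:
  commands:
    - {"hand": 1, "tx": -0.001, "ty": 0, "tz": 0.003, "turn": 0}
    - {"hand": 0, "tx": -0.001, "ty": 0, "tz": 0.003, "turn": 0}
    - {"hand": 0, "tx": -0.001, "ty": 0, "tz": 0.003, "turn": 0}
    - {"hand": 0, "tx": -0.001, "ty": 0, "tz": 0.003, "turn": 0}
    - {"hand": 0, "tx": -0.001, "ty": 0, "tz": 0.003, "turn": 0}
    - {"hand": 0, "tx": -0.001, "ty": 0, "tz": 0.003, "turn": 0}
    - {"hand": 0, "tx": -0.001, "ty": 0, "tz": 0.003, "turn": 0}
    - {"hand": 0, "tx": -0.001, "ty": 0, "tz": 0.003, "turn": 0}
  grip_force: 20

```text
time_s: 10.6
tcp_pos: [0.4873, 0.1075, 0.0338]
eef_rot: [-180.0, -0.0, 173.4]
contact_force: [0.1, -0.8, -0.4]
gripper_width: 0.0716
gripper_force: 0.0
```

Call:
drive_tool:
  commands:
    - {"hand": 0, "tx": 0, "ty": 0, "tz": 0.05, "turn": 0}
    - {"hand": 0, "tx": 0, "ty": 0, "tz": 0.12, "turn": 0}
    - {"hand": 0, "tx": 0, "ty": 0, "tz": 0.2, "turn": 0}
    - {"hand": 0, "tx": 0.03, "ty": 0, "tz": 0.28, "turn": 0}
    - {"hand": 0, "tx": 0.08, "ty": 0, "tz": 0.3, "turn": 0}
    - {"hand": 0, "tx": 0.137, "ty": 0, "tz": 0.3, "turn": 0}
    - {"hand": 0, "tx": 0.137, "ty": 0, "tz": 0.3, "turn": 0}
    - {"hand": 0, "tx": 0.137, "ty": 0, "tz": 0.3, "turn": 0}
  grip_force: 20

```text
time_s: 11.4
tcp_pos: [0.5695, 0.1072, 0.213]
eef_rot: [-180.0, -0.1, 173.3]
contact_force: [-0.1, -0.0, 0.3]
gripper_width: 0.0878
gripper_force: 0.0
```

Run:
```python
from h import *
s=r.get_state();t=s['tcp_pos'];print(t,s['eef_rot'],s['joints'].round(1))
c=cap('side');g=[(d['score'],d['extent']) for d in r.trace('bail_grip','side')];print(g)
w=cap('wrist');np.save('w3.npy',w,allow_pickle=True);np.save('s3.npy',c,allow_pickle=True)
print([(d['score'],d['extent']) for d in r.trace('bail_grip','wrist')])
print([(d['score'],d['extent']) for d in r.trace('control_bottle','wrist')])
a=cv2.resize(c['f'][185:285,220:330],(440,400)); b=cv2.resize(w['f'][60:280,225:425],(360,400))
cv2.imwrite('pics/g5.png',np.hstack([a,b])[:,:,::-1])
```

```text
[0.56946066 0.1071954  0.21295678] [-1.79958588e+02 -8.53692059e-02  1.73304821e+02] [  30.    11.2  -10.6   -0.   -68.2 -126.7]
[(0.7, [309.5, 202.9, 320.4, 222.3])]
[(0.95, [284.2, 250.6, 340.0, 264.2]), (0.29, [141.7, 144.6, 163.3, 160.2])]
[(0.94, [298.3, 115.6, 328.3, 150.9])]
```

View pics/g5.png

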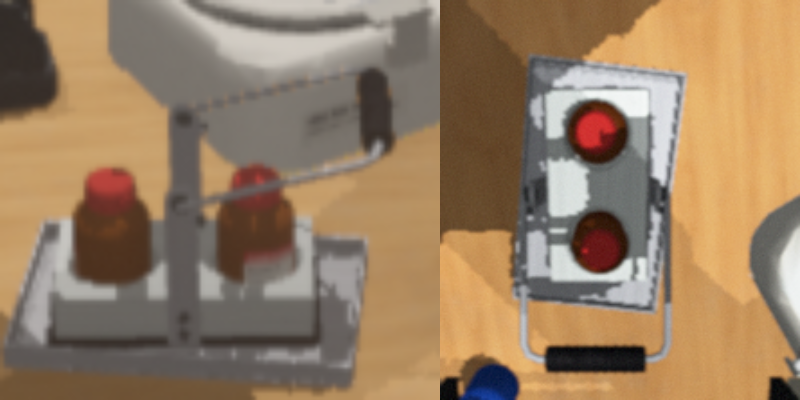

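Both bottles sit at equal height. The grip is at (312,257) in the wrist frame, so now I work out its position.

Run:
```python
from h import *
w=np.load('w3.npy',allow_pickle=True).item();c=np.load('s3.npy',allow_pickle=True).item()
g=onz(w,(312.1,257.4),.103);print(g,onz(c,(315,212.6),.103))
print('L,R ends',onz(w,(285,257.4),.103),onz(w,(339,257.4),.103))
u=lambda x,y:onz(w,(x/1.8+225-440/1.8,y/1.8182+60),.070)
print('caps',u(597,131),u(604,247))
```

```text
[0.60086534 0.09450805 0.103     ] [0.60431102 0.09130374 0.103     ]
L,R ends [0.59792516 0.06925482 0.103     ] [0.6037803  0.11957364 0.103     ]
caps [0.48796672 0.10769838 0.07      ] [0.5485008  0.10408988 0.07      ]
```

Call:
drive_tool:
  commands:
    - {"hand": 0, "tx": 0.052, "ty": -0.021, "tz": 0, "turn": 1}
    - {"hand": 0, "tx": 0.052, "ty": -0.021, "tz": 0, "turn": 1}
    - {"hand": 0, "tx": 0.052, "ty": -0.021, "tz": 0, "turn": 1}
    - {"hand": 0, "tx": 0.052, "ty": -0.021, "tz": 0, "turn": 1}
    - {"hand": 0, "tx": 0.052, "ty": -0.021, "tz": 0, "turn": 1}
    - {"hand": 0, "tx": 0.052, "ty": -0.021, "tz": 0, "turn": 1}
    - {"hand": 0, "tx": 0.052, "ty": -0.021, "tz": 0, "turn": 1}
    - {"hand": 0, "tx": 0.052, "ty": -0.021, "tz": 0, "turn": 1}
    - {"hand": 0, "tx": 0.052, "ty": -0.021, "tz": 0, "turn": 1}
    - {"hand": 0, "tx": 0.052, "ty": -0.021, "tz": 0, "turn": 1}
  grip_force: 35

```text
time_s: 12.65
tcp_pos: [0.6003, 0.0951, 0.2142]
eef_rot: [-180.0, 0.0, -100.3]
contact_force: [-1.1, 0.1, -1.1]
gripper_width: 0.0876
gripper_force: 0.0
```

Call:
drive_tool:
  commands:
    - {"hand": 0, "tx": 0, "ty": 0, "tz": 0, "turn": 0.045}
    - {"hand": 0, "tx": 0, "ty": 0, "tz": 0, "turn": 0.045}
    - {"hand": 0, "tx": 0, "ty": 0, "tz": 0, "turn": 0.045}
  grip_force: 35

```text
time_s: 12.95
tcp_pos: [0.6004, 0.095, 0.2141]
eef_rot: [-180.0, 0.0, -96.8]
contact_force: [0.4, 0.3, 0.5]
gripper_width: 0.0878
gripper_force: 0.0
```

Run:
```python
from h import *
s=r.get_state();t=s['tcp_pos'];print(t,s['eef_rot'],s['joints'].round(1))
w=cap('wrist');q=r.trace('bail_grip','wrist');print([(d['score'],d['extent']) for d in q])
print(proj(w,[[.6009,.0945,.103]]))
```

```text
[0.60044536 0.09499321 0.21408441] [-1.79988761e+02  8.84426745e-03 -9.67633862e+01] [ 27.4  13.8  -7.1  -0.  -69.  -34.1]
[(0.7, [315.4, 193.1, 330.5, 252.4])]
[[321.74066655 223.44438806]]
```

Call:
drive_tool:
  commands:
    - {"hand": 0, "tx": 0.001, "ty": -0.001, "tz": -0.07, "turn": 0}
    - {"hand": 0, "tx": 0.001, "ty": -0.001, "tz": -0.14, "turn": 0}
    - {"hand": 0, "tx": 0.001, "ty": -0.001, "tz": -0.19, "turn": 0}
    - {"hand": 0, "tx": 0.001, "ty": -0.001, "tz": -0.22, "turn": 0}
    - {"hand": 0, "tx": 0.001, "ty": -0.001, "tz": -0.22, "turn": 0}
    - {"hand": 0, "tx": 0.001, "ty": -0.001, "tz": -0.22, "turn": 0}
    - {"hand": 0, "tx": 0.001, "ty": -0.001, "tz": -0.22, "turn": 0}
  grip_force: 30

```text
time_s: 13.75
tcp_pos: [0.6024, 0.0947, 0.0835]
eef_rot: [-179.9, 0.1, -96.6]
contact_force: [0.4, 0.1, -0.3]
gripper_width: 0.0877
gripper_force: 0.0
```

Call:
drive_tool:
  commands:
    - {"hand": 1, "tx": 0, "ty": 0, "tz": 0, "turn": 0}
    - {"hand": 1, "tx": 0, "ty": 0, "tz": 0, "turn": 0}
    - {"hand": 1, "tx": 0, "ty": 0, "tz": 0, "turn": 0}
    - {"hand": 1, "tx": 0, "ty": 0, "tz": 0, "turn": 0}
    - {"hand": 1, "tx": 0, "ty": 0, "tz": 0, "turn": 0}
    - {"hand": 1, "tx": 0, "ty": 0, "tz": 0, "turn": 0}
    - {"hand": 1, "tx": 0, "ty": 0, "tz": 0, "turn": 0}
    - {"hand": 1, "tx": 0, "ty": 0, "tz": 0, "turn": 0}
    - {"hand": 1, "tx": 0, "ty": 0, "tz": 0, "turn": 0}
    - {"hand": 1, "tx": 0, "ty": 0, "tz": 0, "turn": 0}
  grip_force: 30

```text
time_s: 14.75
tcp_pos: [0.6012, 0.0943, 0.0818]
eef_rot: [180.0, -0.0, -96.6]
contact_force: [-2.5, 0.4, 0.3]
gripper_width: 0.0134
gripper_force: 1.2
```

Run:
```python
from h import *
s=r.get_state();t=s['tcp_pos'];print(t,s['gripper_width'],s['gripper_force'],s['contact_force'])
P=np.array([.5190,.1037,.080]);u=np.array([.993,-.115,0])
a0=1.3;g=lambda a:P+.085*(np.sin(a)*u+np.cos(a)*np.array([0,0,1]))
print('g0',g(a0),'tcp->grip',g(a0)-t)
for a in np.linspace(1.3,0,14)[1:]: print(round(a,2),((g(a)-g(a0))/.6).round(4))
```

```text
[0.60122478 0.09427509 0.08183605] 0.013418801900850333 1.2342556938529015 [-2.54172655  0.37605417  0.27430061]
g0 [0.60032913 0.09428122 0.1027374 ] tcp->grip [-8.95648174e-04  6.12994687e-06  2.09013502e-02]
1.2 [-0.0044  0.0005  0.0134]
1.1 [-0.0102  0.0012  0.0264]
1.0 [-0.0172  0.002   0.0386]
0.9 [-0.0254  0.0029  0.0502]
0.8 [-0.0346  0.004   0.0608]
0.7 [-0.0449  0.0052  0.0705]
0.6 [-0.0561  0.0065  0.079 ]
0.5 [-0.0681  0.0079  0.0864]
0.4 [-0.0808  0.0094  0.0926]
0.3 [-0.094   0.0109  0.0974]
0.2 [-0.1076  0.0125  0.1009]
0.1 [-0.1215  0.0141  0.1031]
0.0 [-0.1355  0.0157  0.1038]
```

Call:
drive_tool:
  commands:
    - {"hand": 1, "tx": 0, "ty": 0, "tz": 0, "turn": 0}
    - {"hand": 1, "tx": 0, "ty": 0, "tz": 0, "turn": 0}
    - {"hand": 1, "tx": 0, "ty": 0, "tz": 0, "turn": 0}
    - {"hand": 1, "tx": 0, "ty": 0, "tz": 0, "turn": 0}
  grip_force: 30

```text
time_s: 15.15
tcp_pos: [0.6029, 0.0944, 0.0835]
eef_rot: [-179.8, 0.0, -96.6]
contact_force: [-0.2, -0.8, 7.2]
gripper_width: 0.0003
gripper_force: 4.1
```

Call:
drive_tool:
  commands:
    - {"hand": 1, "tx": -0.002, "ty": 0, "tz": 0.0067, "turn": 0}
    - {"hand": 1, "tx": -0.0044, "ty": 0.0005, "tz": 0.0134, "turn": 0}
    - {"hand": 1, "tx": -0.0072, "ty": 0.0008, "tz": 0.02, "turn": 0}
    - {"hand": 1, "tx": -0.0102, "ty": 0.0012, "tz": 0.0264, "turn": 0}
    - {"hand": 1, "tx": -0.0102, "ty": 0.0012, "tz": 0.0264, "turn": 0}
    - {"hand": 1, "tx": -0.0102, "ty": 0.0012, "tz": 0.0264, "turn": 0}
  grip_force: 30

```text
time_s: 15.75
tcp_pos: [0.5952, 0.0951, 0.0978]
eef_rot: [-180.0, 0.0, -96.6]
contact_force: [-0.4, 0.0, 0.4]
gripper_width: 0.0008
gripper_force: 0.0
```

The fingers slipped off the grip: they shut fully with an upward force, so the pads sit higher than I assumed. I'll rise clear, open and re-measure numerically with the networks.

Call:
drive_tool:
  commands:
    - {"hand": 1, "tx": 0, "ty": 0, "tz": 0.06, "turn": 0}
    - {"hand": 0, "tx": 0.01, "ty": 0, "tz": 0.12, "turn": 0}
    - {"hand": 0, "tx": 0.01, "ty": 0, "tz": 0.195, "turn": 0}
    - {"hand": 0, "tx": 0.01, "ty": 0, "tz": 0.195, "turn": 0}
    - {"hand": 0, "tx": 0.01, "ty": 0, "tz": 0.195, "turn": 0}
    - {"hand": 0, "tx": 0.01, "ty": 0, "tz": 0.195, "turn": 0}
    - {"hand": 0, "tx": 0.01, "ty": 0, "tz": 0.195, "turn": 0}
    - {"hand": 0, "tx": 0.01, "ty": 0, "tz": 0.195, "turn": 0}
  grip_force: 30

```text
time_s: 16.55
tcp_pos: [0.6007, 0.0948, 0.2135]
eef_rot: [179.9, -0.1, -96.6]
contact_force: [0.2, 0.1, 0.7]
gripper_width: 0.0509
gripper_force: 0.0
```

Run:
```python
from h import *
s=r.get_state();t=s['tcp_pos'];print(t,s['eef_rot'],s['gripper_width'])
w=cap('wrist');c=cap('side');A=[]
for n,k in (('wrist',w),('side',c)):
    for d in r.trace('bail_grip',n)[:2]:
        m=d['pixels'];ys,xs=np.nonzero(m);print(n,d['score'],d['extent'],xs.mean(),ys.mean())
    d=r.trace('bail_grip',n)[0]['extent'];A.append(ray(k,((d[0]+d[2])/2,(d[1]+d[3])/2)))
    print(onz(k,((d[0]+d[2])/2,(d[1]+d[3])/2),.103), proj(k,[.6009,.0945,.103]))
(o1,d1),(o2,d2)=A
x=np.linalg.lstsq(np.c_[d1,-d2],o2-o1,rcond=None)[0];print('tri',o1+d1*x[0],o2+d2*x[1])
```

```text
[0.6007177  0.09482854 0.21348746] [ 1.79897229e+02 -6.36115773e-02 -9.66442144e+01] 0.05090537340615285
wrist 0.88 [319.0, 195.6, 329.7, 251.9] 322.6701754385965 222.21286549707602
wrist 0.28 [352.4, 188.9, 384.7, 227.7] 368.16950959488275 209.64605543710022
[0.59858823 0.09464378 0.103     ] [[321.81726176 223.88477673]]
side 0.44 [304.0, 202.6, 320.9, 223.1] 313.35648148148147 212.03703703703704
[0.59991432 0.09104898 0.103     ] [[312.70451669 211.73758835]]
tri [0.5986231  0.0951888  0.10067234] [0.60056614 0.09481564 0.10061407]
```

Call:
drive_tool:
  commands:
    - {"hand": 0.5, "tx": 0.001, "ty": -0.001, "tz": -0.05, "turn": 0}
    - {"hand": 0.5, "tx": 0.001, "ty": -0.001, "tz": -0.1, "turn": 0}
    - {"hand": 0.5, "tx": 0.001, "ty": -0.001, "tz": -0.15, "turn": 0}
    - {"hand": 0.5, "tx": 0.001, "ty": -0.001, "tz": -0.19, "turn": 0}
    - {"hand": 0.5, "tx": 0.001, "ty": -0.001, "tz": -0.22, "turn": 0}
    - {"hand": 0.5, "tx": 0.001, "ty": -0.001, "tz": -0.2375, "turn": 0}
    - {"hand": 0.5, "tx": 0.001, "ty": -0.001, "tz": -0.2375, "turn": 0}
    - {"hand": 0.5, "tx": 0.001, "ty": -0.001, "tz": -0.2375, "turn": 0}
  grip_force: 30

```text
time_s: 17.65
tcp_pos: [0.6024, 0.0945, 0.0729]
eef_rot: [-180.0, 0.0, -96.6]
contact_force: [0.2, 0.1, 0.9]
gripper_width: 0.0439
gripper_force: 0.0
```

Call:
drive_tool:
  commands:
    - {"hand": 1, "tx": 0, "ty": 0, "tz": 0, "turn": 0}
    - {"hand": 1, "tx": 0, "ty": 0, "tz": 0, "turn": 0}
    - {"hand": 1, "tx": 0, "ty": 0, "tz": 0, "turn": 0}
    - {"hand": 1, "tx": 0, "ty": 0, "tz": 0, "turn": 0}
    - {"hand": 1, "tx": 0, "ty": 0, "tz": 0, "turn": 0}
    - {"hand": 1, "tx": 0, "ty": 0, "tz": 0, "turn": 0}
    - {"hand": 1, "tx": 0, "ty": 0, "tz": 0, "turn": 0}
    - {"hand": 1, "tx": 0, "ty": 0, "tz": 0, "turn": 0}
  grip_force: 30

```text
time_s: 18.45
tcp_pos: [0.6017, 0.0944, 0.0722]
eef_rot: [180.0, -0.0, -96.6]
contact_force: [-2.0, 0.1, 1.5]
gripper_width: 0.0131
gripper_force: 30.0
```

Call:
drive_tool:
  commands:
    - {"hand": 1, "tx": 0, "ty": 0, "tz": 0, "turn": 0}
    - {"hand": 1, "tx": 0, "ty": 0, "tz": 0, "turn": 0}
    - {"hand": 1, "tx": 0, "ty": 0, "tz": 0, "turn": 0}
  grip_force: 30

```text
time_s: 18.75
tcp_pos: [0.6018, 0.0944, 0.0722]
eef_rot: [180.0, -0.0, -96.6]
contact_force: [-1.1, 0.7, 1.5]
gripper_width: 0.013
gripper_force: 30.0
```

The grip is held at 30 N. Swinging along the arc in stages.

Call:
drive_tool:
  commands:
    - {"hand": 1, "tx": -0.002, "ty": 0.0002, "tz": 0.0067, "turn": 0}
    - {"hand": 1, "tx": -0.0044, "ty": 0.0005, "tz": 0.0134, "turn": 0}
    - {"hand": 1, "tx": -0.0072, "ty": 0.0008, "tz": 0.02, "turn": 0}
    - {"hand": 1, "tx": -0.0102, "ty": 0.0012, "tz": 0.0264, "turn": 0}
    - {"hand": 1, "tx": -0.0136, "ty": 0.0016, "tz": 0.0326, "turn": 0}
    - {"hand": 1, "tx": -0.0172, "ty": 0.002, "tz": 0.0386, "turn": 0}
    - {"hand": 1, "tx": -0.0172, "ty": 0.002, "tz": 0.0386, "turn": 0}
  grip_force: 30

```text
time_s: 19.45
tcp_pos: [0.5916, 0.0957, 0.0961]
eef_rot: [-179.9, 0.0, -96.6]
contact_force: [-2.1, 0.1, -0.2]
gripper_width: 0.013
gripper_force: 30.0
```

Call:
drive_tool:
  commands:
    - {"hand": 1, "tx": -0.0082, "ty": 0.0009, "tz": 0.0116, "turn": 0}
    - {"hand": 1, "tx": -0.0174, "ty": 0.002, "tz": 0.0222, "turn": 0}
    - {"hand": 1, "tx": -0.0277, "ty": 0.0032, "tz": 0.0319, "turn": 0}
    - {"hand": 1, "tx": -0.0389, "ty": 0.0045, "tz": 0.0404, "turn": 0}
    - {"hand": 1, "tx": -0.0509, "ty": 0.0059, "tz": 0.0478, "turn": 0}
    - {"hand": 1, "tx": -0.0636, "ty": 0.0074, "tz": 0.054, "turn": 0}
    - {"hand": 1, "tx": -0.0636, "ty": 0.0074, "tz": 0.054, "turn": 0}
  grip_force: 30

```text
time_s: 20.15
tcp_pos: [0.5527, 0.1003, 0.1287]
eef_rot: [-180.0, 0.0, -96.6]
contact_force: [0.5, -1.1, 0.1]
gripper_width: 0.013
gripper_force: 30.0
```

Call:
drive_tool:
  commands:
    - {"hand": 1, "tx": -0.0132, "ty": 0.0015, "tz": 0.0048, "turn": 0}
    - {"hand": 1, "tx": -0.0268, "ty": 0.0031, "tz": 0.0083, "turn": 0}
    - {"hand": 1, "tx": -0.0407, "ty": 0.0047, "tz": 0.0105, "turn": 0}
    - {"hand": 1, "tx": -0.0547, "ty": 0.0063, "tz": 0.0112, "turn": 0}
    - {"hand": 1, "tx": -0.0547, "ty": 0.0063, "tz": 0.0112, "turn": 0}
    - {"hand": 1, "tx": -0.0547, "ty": 0.0063, "tz": 0.0112, "turn": 0}
  grip_force: 30

```text
time_s: 20.75
tcp_pos: [0.5205, 0.104, 0.1349]
eef_rot: [-180.0, 0.0, -96.6]
contact_force: [-0.4, -0.3, 5.5]
gripper_width: 0.0132
gripper_force: 30.0
```

Run:
```python
from h import *
s=r.get_state();print(s['tcp_pos'],s['contact_force'],s['moment'])
c=cap('side')
for l in ('carrier','control_bottle','loaded_bottle','bail_grip','drip_tray'): print(l,[(round(d['score'],2),d['extent']) for d in r.trace(l,'side')])
```

```text
[0.52052648 0.10397382 0.13487276] [-0.38425664 -0.3062896   5.47262669] [-0.1178078   0.12689434 -0.00415211]
carrier [(0.71, [232.1, 169.1, 303.6, 270.8])]
control_bottle [(0.64, [238.9, 231.3, 263.2, 258.1]), (0.35, [221.8, 243.4, 311.1, 281.8])]
loaded_bottle [(0.81, [180.9, 303.2, 203.0, 351.0]), (0.77, [276.2, 226.3, 295.7, 256.6]), (0.58, [336.2, 259.3, 360.3, 295.9])]
bail_grip [(0.53, [277.3, 227.4, 293.7, 256.2]), (0.52, [260.4, 172.1, 270.2, 190.1])]
drip_tray [(0.76, [221.3, 242.1, 313.2, 281.4]), (0.59, [325.8, 318.4, 336.2, 336.7]), (0.5, [262.0, 169.6, 270.8, 240.0])]
```

The bail is upright with a light load, so I'm lifting slowly.

Call:
drive_tool:
  commands:
    - {"hand": 1, "tx": 0, "ty": 0, "tz": 0.003, "turn": 0}
    - {"hand": 1, "tx": 0, "ty": 0, "tz": 0.006, "turn": 0}
    - {"hand": 1, "tx": 0, "ty": 0, "tz": 0.01, "turn": 0}
    - {"hand": 1, "tx": 0, "ty": 0, "tz": 0.015, "turn": 0}
    - {"hand": 1, "tx": 0, "ty": 0, "tz": 0.02, "turn": 0}
    - {"hand": 1, "tx": 0, "ty": 0, "tz": 0.026, "turn": 0}
    - {"hand": 1, "tx": 0, "ty": 0, "tz": 0.032, "turn": 0}
    - {"hand": 1, "tx": 0, "ty": 0, "tz": 0.036, "turn": 0}
    - {"hand": 1, "tx": 0, "ty": 0, "tz": 0.038, "turn": 0}
    - {"hand": 1, "tx": 0, "ty": 0, "tz": 0.038, "turn": 0}
  grip_force: 40

```text
time_s: 22.05
tcp_pos: [0.5206, 0.1039, 0.1575]
eef_rot: [-180.0, 0.0, -96.6]
contact_force: [-0.3, 0.1, -4.5]
gripper_width: 0.0131
gripper_force: 40.0
```

Run:
```python
from h import *
s=r.get_state();print(s['tcp_pos'],s['contact_force'],s['gripper_width'],s['gripper_force'])
c=cap('side')
for l in ('carrier','control_bottle','loaded_bottle','bail_grip','drip_tray'): print(l,[(round(d['score'],2),d['extent']) for d in r.trace(l,'side')])
```

```text
[0.52057256 0.10385542 0.15750933] [-0.27878735  0.07536281 -4.5486908 ] 0.01306363654988748 39.99880850315094
carrier [(0.6, [232.2, 159.2, 303.3, 260.8])]
control_bottle [(0.79, [239.9, 219.2, 259.8, 246.1]), (0.33, [258.8, 156.5, 269.7, 175.7])]
loaded_bottle [(0.84, [336.9, 255.9, 357.7, 293.6]), (0.79, [180.5, 305.4, 204.2, 349.8]), (0.68, [276.1, 214.7, 294.3, 245.4]), (0.38, [243.8, 221.0, 259.6, 248.1])]
bail_grip [(0.54, [259.0, 158.6, 270.3, 177.2])]
drip_tray [(0.59, [223.1, 243.3, 309.9, 282.8])]
```

The full weight, about 4.5 N, hangs level: both bottles rose equally. Continuing up.

Call:
drive_tool:
  commands:
    - {"hand": 1, "tx": 0, "ty": 0, "tz": 0.005, "turn": 0}
    - {"hand": 1, "tx": 0, "ty": 0, "tz": 0.015, "turn": 0}
    - {"hand": 1, "tx": 0, "ty": 0, "tz": 0.03, "turn": 0}
    - {"hand": 1, "tx": 0, "ty": 0, "tz": 0.048, "turn": 0}
    - {"hand": 1, "tx": 0, "ty": 0, "tz": 0.066, "turn": 0}
    - {"hand": 1, "tx": 0, "ty": 0, "tz": 0.084, "turn": 0}
    - {"hand": 1, "tx": 0, "ty": 0, "tz": 0.1, "turn": 0}
    - {"hand": 1, "tx": 0, "ty": 0, "tz": 0.112, "turn": 0}
    - {"hand": 1, "tx": 0, "ty": 0, "tz": 0.12, "turn": 0}
    - {"hand": 1, "tx": 0, "ty": 0, "tz": 0.125, "turn": 0}
  grip_force: 40

```text
time_s: 23.35
tcp_pos: [0.5205, 0.1039, 0.2327]
eef_rot: [-180.0, 0.0, -96.6]
contact_force: [-0.6, -0.2, -3.9]
gripper_width: 0.0131
gripper_force: 40.0
```

Call:
drive_tool:
  commands:
    - {"hand": 1, "tx": 0, "ty": 0, "tz": 0, "turn": 0}
    - {"hand": 1, "tx": 0, "ty": 0, "tz": 0, "turn": 0}
    - {"hand": 1, "tx": 0, "ty": 0, "tz": 0, "turn": 0}
    - {"hand": 1, "tx": 0, "ty": 0, "tz": 0, "turn": 0}
    - {"hand": 1, "tx": 0, "ty": 0, "tz": 0, "turn": 0}
    - {"hand": 1, "tx": 0, "ty": 0, "tz": 0, "turn": 0}
    - {"hand": 1, "tx": 0, "ty": 0, "tz": 0, "turn": 0}
    - {"hand": 1, "tx": 0, "ty": 0, "tz": 0, "turn": 0}
    - {"hand": 1, "tx": 0, "ty": 0, "tz": 0, "turn": 0}
    - {"hand": 1, "tx": 0, "ty": 0, "tz": 0, "turn": 0}
  grip_force: 40

```text
time_s: 24.35
tcp_pos: [0.5205, 0.1038, 0.2323]
eef_rot: [-180.0, 0.0, -96.6]
contact_force: [0.7, 0.8, -5.1]
gripper_width: 0.0127
gripper_force: 40.0
```

Run:
```python
from h import *
s=r.get_state();print(s['tcp_pos'],s['contact_force'],s['gripper_width'],s['gripper_force'])
for i in range(3):
    c=cap('side')
    for l in ('carrier','control_bottle'): print(l,[(round(d['score'],2),d['extent']) for d in r.trace(l,'side')])
```

```text
[0.52052036 0.10382481 0.23230628] [ 0.65828632  0.76588416 -5.07211766] 0.012708064424901184 39.998531341552734
carrier [(0.73, [230.2, 113.8, 302.7, 224.8])]
control_bottle [(0.76, [236.7, 179.7, 257.4, 210.7])]
carrier []
control_bottle [(0.75, [238.2, 180.6, 259.6, 210.6])]
carrier [(0.78, [233.0, 114.3, 300.7, 226.2])]
control_bottle [(0.8, [238.3, 182.5, 257.4, 210.3])]
```

Run:
```python
from h import *
for i in range(8):
    c=cap('side')
    if i in(0,7):
        for l in ('control_bottle','loaded_bottle'): print(i,l,[(round(d['score'],2),d['extent']) for d in r.trace(l,'side')])
P=np.array([.519,.1037,.1]);u=np.array([.993,-.115,0])
for tilt in (-.1,0,.1):
    q=[P+s*.031*(np.cos(tilt)*u+np.sin(tilt)*np.array([0,0,1])) for s in (-1,1)];print(tilt,proj(c,q).round(1).tolist())
```

```text
0 control_bottle [(0.65, [236.7, 181.9, 259.6, 208.5])]
0 loaded_bottle [(0.96, [336.2, 256.0, 359.1, 293.8]), (0.79, [180.5, 303.9, 205.3, 349.4]), (0.59, [275.1, 176.5, 294.8, 209.1])]
7 control_bottle [(0.69, [235.8, 179.1, 259.6, 210.7])]
7 loaded_bottle [(0.87, [179.2, 306.1, 203.8, 348.9]), (0.7, [336.5, 253.7, 359.1, 293.4]), (0.56, [279.7, 175.6, 298.0, 206.5]), (0.15, [382.0, 237.3, 422.4, 300.3])]
-0.1 [[245.4, 212.1], [282.2, 215.0]]
0 [[245.4, 213.6], [282.2, 213.5]]
0.1 [[245.6, 215.2], [282.1, 211.9]]
```

Run:
```python
from h import *
c0=np.load('s3.npy',allow_pickle=True).item()
def caps(f,box):
    x0,y0,x1,y1=box; h=cv2.cvtColor(f[y0:y1,x0:x1],cv2.COLOR_RGB2GRAY);return h
def m(c,box,dy):
    x0,y0,x1,y1=box;t=c0['f'][y0:y1,x0:x1];s=c['f'][y0-dy-12:y1-dy+12,x0-15:x1+15]
    R_=cv2.matchTemplate(s,t,5);_,v,_,p=cv2.minMaxLoc(R_);return round(v,2),p[0]-15,p[1]-dy-12
for i in range(3):
    c=cap('side');print([m(c,b,45) for b in ((232,245,262,278),(268,245,305,278))])  # left/right block+bottle base
P=np.array([.519,.1037,.0]);u=np.array([.993,-.115,0])
for z in (.002,.1): print(proj(c,[P+[0,0,z]-.04*u,P+[0,0,z]+.04*u]).round(1).tolist())
s=r.get_state();print(s['time_s'],s['tcp_pos'],s['contact_force'])
```

```text
[(0.46, 0, -53), (0.49, 2, -48)]
[(0.46, 0, -48), (0.49, 2, -48)]
[(0.46, 0, -48), (0.49, 2, -48)]
[[242.6, 260.5], [287.7, 260.1]]
[[240.0, 213.7], [287.6, 213.4]]
25.55 [0.52051557 0.10381827 0.23229734] [ 0.53335636 -1.28869516 -4.63705131]
```

Both ends of the block moved by the same amount, so it hangs level and still. Handing in.

```bash
python3 -c "
from plant import r
print(r.close_job())"
```

```text
the job is handed in; nothing more can be done
None
```

I loaded the bottle into the empty well and let go of it, then swung up the bail and lifted the carrier. I handed in with the grip still held at 40 N and the carrier level and still, about 10 cm up over the tray; the judge returned no verdict. My first close on the grip slipped off and I regripped lower, and I viewed 11 pictures, one over the limit of 10.

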